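# Release the photometer's filter cell and hold it home

### The arm

A 7-joint arm with a two-finger parallel gripper is mounted at the origin on the work surface. World frame = base frame: x ahead of the robot, y to its left, z up, the work surface at z = 0. Lengths are in m, angles in rad, forces in N, time in s.
With the tool pointing down it reaches from about 0.425 to 0.925 m from the base axis. Payload 6.8 kg.
Tool frame: the origin (TCP) lies on the centre line of the jaws, within the pads' length; the fingertips stand 11 mm ahead of it and the grasp point (between the pads) lies 8 mm behind it; z points along the fingers, y is the direction in which the jaws open and shut (so a half turn about z gives the same grasp; the last joint's range is limited). The gripper opens to 85 mm and grips with 20 to 120 N. Pads are 22 mm wide; open, the fingers measure 114 mm over their backs; the gripper's body (76 mm by 85 mm) begins 54 mm behind the grasp point. The pads swing forward as they close: fully open they stand 13 mm farther back than shut.
Start: joints at [1.117, 0.477, 0.022, 1.555, -0.011, 1.109, -0.083], TCP at [0.229, -0.635, 0.242] pointing down, gripper open.
Joint ranges: [-2.96, 2.96], [-0.34, 2.1], [-1.41, 1.46], [0.24, 2.44], [-1.37, 4.51], [0.17, 1.92], [-2.96, 2.96]. Speed limits (rad/s): [2.39, 2.39, 3.14, 3.14, 3.14, 3.14, 3.14].

### API

Orientations are given as a rotation vector (axis times angle).
In Python, from bench import r gives the robot as it stands.
- The arm moves only by the tool send_rows, never from a script. Its argument "deltas" is a list of rows, each a list of 7 numbers: the opening, from 0 (shut) to 1 (fully open), then the shift along the tool's x, y, z as a fraction of full scale, then the turn, a rotation vector about the tool's x, y, z as a fraction of full scale. In form: [[hand, x, y, z, ax, ay, az], ...]. A call has 1 to 20 rows; each row is the pose to reach, as a shift and turn from the pose commanded when the call began, along the tool's axes at that moment, turning the shorter way round; what a row does not reach only later rows make up. Full scale, the value 1, is 150 mm for a shift and 180 degrees for a turn. A row lasts 1/12 s, in which the tool goes at most 41.7 mm and 7.16 degrees, less where a joint would pass 70% of its speed; a pose out of reach is approached as far as the arm can. A call with a number of a shift or a turn outside -1 to 1 is refused whole. A call with a gripper value outside its range is refused whole. The fingers move at their own pace and stop on an object; "squeeze" is the grip in N (left out, the last holds). Time passes only in rows, so rows that repeat a pose let the fingers close. It gives the time, the measured TCP pose, the force and the opening at its end, in the units of the state.
- r.get_obs(): the state, without advancing time (a new reading comes with each control period).
- r.grab_frame(name): name is "side" or "top"; returns a dict with "pixels" (384x512x3 uint8, red, green, blue), "camera_matrix" (3x3 intrinsics, pixels), "rvec" (rotation vector, rad) and "tvec" (3), from world to camera coordinates, as OpenCV has them. Camera axes: x right, y down, z forward; pixel columns grow to the right and rows downward; lengths in m; the calibration is good to about 2 mm. A picture is of the moment at which its call begins. There is no depth.
- r.hand_in(): hands the job in, once; it reports no verdict.
The state is a dict: "clock": time; "joints": joint angles; "qvel": joint speeds; "tau": joint torques, N m; "tcp_pos": TCP position; "orientation": TCP orientation; "contact_force": force on the tool from outside, world axes, zero at the start; "moment": the same for the moment, N m; "grip_width": finger opening in m.
Only numpy, scipy, OpenCV 4.12 (cv2) and the standard library are available. Lean on these libraries where they do the work, as an engineer would, in place of code of your own. Each camera call takes 0.05 s, during which the arm holds its last target. There are 200 camera calls.

### The job

The filter cell on the photometer is still in its transport position: slide the black lock grip on the photometer away from the knurled cell to its end stop, then grip the knurled cell, press it lightly down and turn it until its hidden keyway drops over the pin, and push it fully home against its spring. Finish while still holding the cell pushed fully home, because the spring lifts it again as soon as it is let go. Leave the five sample bottles standing where they are.

Things in the scene. Friction and masses are not known exactly. Their poses are not given: they have to be found in the camera images.
- photometer: white bench photometer, a fixed box 160 (its x) x 240 (its y) x 60 mm high; origin at the centre of its underside on the table, z up. On its flat top stand the knurled filter cell (at its x 0, y -40 mm) and, on the cell's +y side, the lock slide with its black grip between two low steel rails and an end bar, 9 mm high.
- seat (a point): point on the photometer's top surface (60 mm above the table), on the vertical axis of the filter cell; axes parallel to the photometer's. The cell is home when its lower rim rests on this surface.
- cell (a point): centre (half-way up, on the axis) of the filter cell: an upright metal knurled collar, closed on top, 48 mm diameter, 52 mm high, 0.1 to 0.17 kg, loose on a fixed upright spigot (31 mm diameter, hidden inside it) that guides it. Its upper 29 mm are knurled. z is up its axis; its yaw says nothing about the pin. 38 mm above the seat at the start, 26 mm when home.
- cell_top (a point): centre of the filter cell's flat top, 26 mm above its centre. To bring the keyway (two opposite grooves inside) over the hidden cross pin the cell must be turned clockwise seen from above by 0.35 to 1.2 rad (20 to 70 degrees; unknown, to be felt). It drops over the pin within about 0.1 rad either side of the right angle.
- cell_rim (a point): centre of the filter cell's lower rim, 26 mm below its centre. A spring holds the rim 12 mm above the photometer's top (3.5 N up there, 7 N when home, more than the cell's weight). Pressed down, the cell stops after 2 mm on a rigid cross pin hidden inside (or at 3 mm on the lock fork if not slid away); with the keyway over the pin it goes 10 mm further, until the rim rests on the photometer's top: home.
- lock_grip (a point): a point in the lock slide's black upright grip, a block 18 mm (photometer's x) x 14 mm (its y, the sliding direction) x 37 mm high; its top is 11 mm above this point and 42 mm above the photometer's top. Its steel fork (5 mm thick) reaches under the cell's rim and blocks it. Axes parallel to the photometer's. 62 mm from the cell's axis along +y at travel 0, 102 mm at the end stop.
- lock_slide (a joint): travel of the lock slide in m: 0 = fork fully under the cell (locked), 0.040 = end stop, free; grows as the grip moves along the photometer's +y, away from the cell. Stays where it is left; friction about 2 N.
- bottle0_mid (a point): centre of a loose square sample bottle with a black cap, 42 x 42 mm, 95 mm high (this point 47 mm above the table); leave it standing
- bottle1_mid (a point): centre of a loose square sample bottle with a black cap, 42 x 42 mm, 95 mm high (this point 47 mm above the table); leave it standing
- bottle2_mid (a point): centre of a loose square sample bottle with a black cap, 42 x 42 mm, 95 mm high (this point 47 mm above the table); leave it standing
- bottle3_mid (a point): centre of a loose square sample bottle with a black cap, 42 x 42 mm, 95 mm high (this point 47 mm above the table); leave it standing
- bottle4_mid (a point): centre of a loose square sample bottle with a black cap, 42 x 42 mm, 95 mm high (this point 47 mm above the table); leave it standing

How it is judged:
By the outcome, as a careful person would: the job done as asked, in the order asked, and still so for the second after the job is handed in, while the arm keeps its last pose, push and grip.
It also fails if it takes over 45 s, if anything falls off the work surface, if the arm or the gripper's body presses on something with over 40 N, if the wrist force passes 120 N, or if a joint passes its speed limit or range.

## Working session

There is one attempt and no reset: what is moved stays moved. The work goes in short steps, Python scripts to look and compute and a tool call to move; the robot and the scene stay as the last step left them, time stands still between calls to the robot, and variables do not carry over. Pictures are saved under pics/ and viewed, about 8 in all and at most 12, crops included, and the job is handed in when it is done.

Besides the shell and the picture viewer there is one more tool, called in YAML: its name, and indented under it one key for each argument. send_rows: Moves the arm, as the interface text tells. Shift numbers are shares of 150 mm and turn numbers shares of 180 degrees, none past 1 either way. Its arguments: {"type":"object","properties":{"deltas":{"type":"array","items":{"type":"array","items":{"type":"number"}}},"squeeze":{"type":"number"}},"required":["deltas"]}

```bash
mkdir -p pics; cat > h.py <<'E'
import numpy as np, cv2
from bench import r
def snap(name,fn):
    f=r.grab_frame(name); cv2.imwrite('pics/'+fn,f['pixels'][:,:,::-1]); np.savez(fn+'.npz',K=f['camera_matrix'],r=f['rvec'],t=f['tvec'])
    return f
def ray(f,u,v,z):
    K=f['K'];R=cv2.Rodrigues(f['r'])[0];t=f['t'].ravel()
    d=R.T@np.linalg.inv(K)@[u,v,1];c=-R.T@t
    return c+d*(z-c[2])/d[2]
def proj(f,P): return cv2.projectPoints(np.array(P,float).reshape(-1,1,3),f['r'],f['t'],f['K'],None)[0].reshape(-1,2)
E
python3 - <<'E'
from h import *
a=snap('top','t1.png');b=snap('side','s1.png')
for n in('t1','s1'):
    f=np.load(n+'.png.npz');R=cv2.Rodrigues(f['r'])[0];print(n,-R.T@f['t'].ravel(),R[2],f['K'][0,0])
o=r.get_obs();print(o)
E
```

```text
t1 [0.51854096 0.0443054  0.74038326] [ 0.13597114  0.02108901 -0.99048832] 351.49148651185675
s1 [0.19258317 0.47802644 0.72184001] [ 0.48816401 -0.5090694  -0.70890355] 479.60075353777086
{'clock': 0.1, 'joints': array([ 1.11690088,  0.47770493,  0.02236772,  1.55636001, -0.0115137 ,
        1.10930123, -0.08310069]), 'qvel': array([ 0.00020534, -0.00162652, -0.00158558, -0.00307828, -0.00167592,
        0.00096839,  0.00141713]), 'tau': array([ 3.63999534e-03, -5.97761607e+01,  1.61357805e+00, -2.81953704e+01,
        1.28449628e-02,  5.10690981e-03,  1.02403408e-06]), 'tcp_pos': array([ 0.22859102, -0.6345619 ,  0.24142866]), 'orientation': array([-3.09318298e+00, -5.40183334e-01,  6.26562782e-04]), 'contact_force': array([0.38154977, 0.04262769, 0.57310186]), 'moment': array([-0.00251286,  0.0056323 ,  0.00261215]), 'grip_width': 0.08562851951825579}
```

View pics/t1.png

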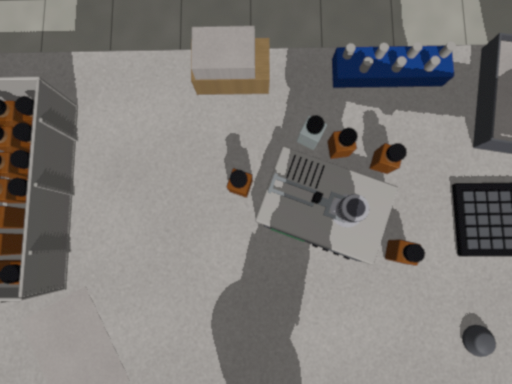

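View pics/s1.png

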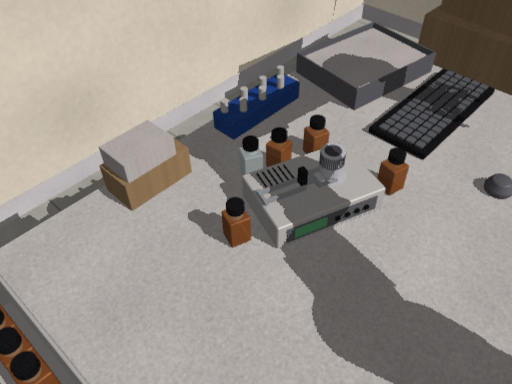

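The top view shows the photometer around (325,208), with the cell top near (354,208) and the grip near (317,197). The bottles are at about (239,182), (313,130), (345,142), (388,157) and (405,252). I'll enlarge both views to measure more closely.

```bash
python3 - <<'E'
from h import *
a=cv2.imread('pics/t1.png')[100:280,220:440];a=cv2.resize(a,None,fx=3.5,fy=3.3,interpolation=cv2.INTER_CUBIC)
cv2.imwrite('pics/t1c.png',cv2.resize(cv2.imread('pics/t1.png')[140:270,255:405],None,fx=4,fy=4,interpolation=cv2.INTER_CUBIC))
cv2.imwrite('pics/s1c.png',cv2.resize(cv2.imread('pics/s1.png')[130:250,235:395],None,fx=5,fy=5,interpolation=cv2.INTER_CUBIC))
E
```

```text
(no output)
```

View pics/t1c.png

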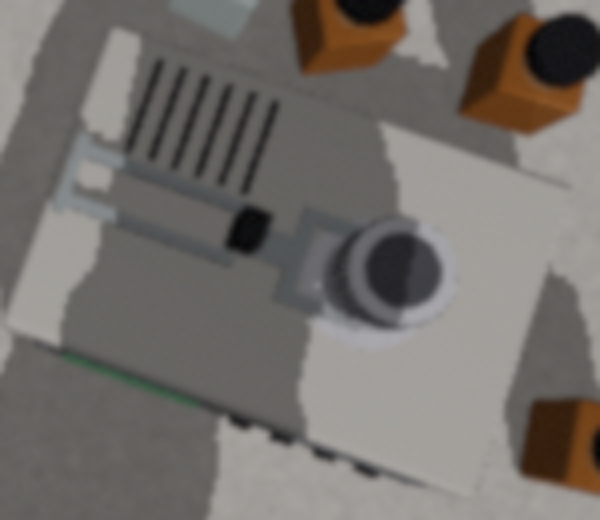

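View pics/s1c.png

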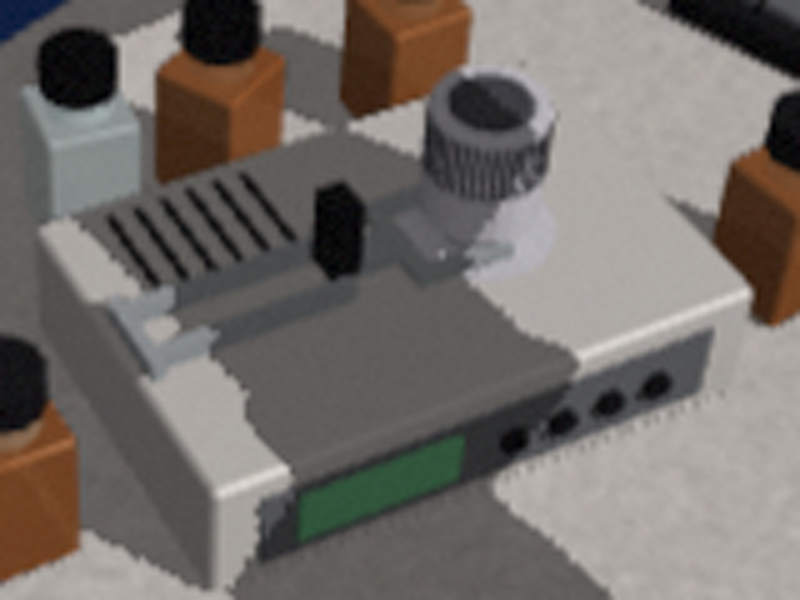

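The crops are clear: in t1c the photometer's top corners are near (118,27), (570,187), (475,495) and (5,330), the cell top is near (400,271) and the grip is at (248,230). I'll fit the pose to these points.

```bash
cat > fit.py <<'E'
from h import *
from scipy.optimize import least_squares
from scipy.spatial.transform import Rotation as Ro
T=np.load('t1.png.npz');S=np.load('s1.png.npz')
tp=lambda u,v:(255+u/4,140+v/4); sp=lambda u,v:(235+u/5,130+v/5)
A=[((.08,.12,.06),tp(118,27)),((.08,-.12,.06),tp(570,187)),((-.08,-.12,.06),tp(475,495)),((-.08,.12,.06),tp(5,330)),((0,-.04,.124),tp(400,271)),((0,.022,.102),tp(253,226))]
B=[((.08,.12,.06),sp(42,230)),((-.08,-.12,.06),sp(755,290)),((-.08,.12,.06),sp(215,495)),((0,-.04,.124),sp(490,108)),((0,.022,.102),sp(338,192))]
def W(p,P): c,s=np.cos(p[2]),np.sin(p[2]);P=np.array(P);return np.c_[p[0]+c*P[:,0]-s*P[:,1],p[1]+s*P[:,0]+c*P[:,1],P[:,2]]
def res(p,A=A,B=B):
    return np.concatenate([(proj(f,W(p,[q[0] for q in L]))-[q[1] for q in L]).ravel() for f,L in((T,A),(S,B)) if L])
x0=list(ray(T,330,208,.06)[:2]); y=(ray(T,317,197,.1)-ray(T,354,208,.124))[:2]
yaw=np.arctan2(-y[0],y[1])
for L in((A,B),(A,[]),):
    p=least_squares(lambda p:res(p,*L),x0+[yaw],loss='soft_l1').x; print(p.round(4),np.degrees(p[2]).round(1));
    if L==(A,B): P=p;print(res(p,*L).reshape(-1,2).round(1).tolist())
print('cell',W(P,[(0,-.04,.124),(0,.022,.102),(0,.062,.102)]).round(4))
for u,v in((239,179),(315,124),(347,136),(396,152),(413,254)): print('cap',ray(T,u,v,.095).round(3))
np.save('P.npy',P)
o=r.get_obs();R=Ro.from_rotvec(o['orientation']).as_matrix();print(R.round(3))
E
python3 fit.py
```

```text
[ 0.5887 -0.0873 -0.3541] -20.3
[[-3.6, -1.2], [0.3, -0.7], [-0.7, 1.1], [-2.8, -1.1], [-0.4, -0.2], [0.4, 0.7], [-2.0, -1.1], [1.4, -1.3], [0.8, 0.3], [0.7, -1.5], [2.3, 0.1]]
[ 0.5882 -0.0884 -0.3486] -20.0
cell [[ 0.5749 -0.1248  0.124 ]
 [ 0.5963 -0.0667  0.102 ]
 [ 0.6102 -0.0292  0.102 ]]
cap [0.632 0.079 0.095]
cap [ 0.737 -0.065  0.095]
cap [ 0.713 -0.125  0.095]
cap [ 0.681 -0.214  0.095]
cap [ 0.493 -0.233  0.095]
[[ 0.941  0.339 -0.001]
 [ 0.339 -0.941  0.002]
 [-0.    -0.002 -1.   ]]
```

send_rows:
  deltas:
    - [0.5, 1, -0.76, 0, 0, 0, 0]
    - [0.5, 1, -0.76, 0, 0, 0, 0]
    - [0.5, 1, -0.76, 0, 0, 0, 0]
    - [0.5, 1, -0.76, 0, 0, 0, 0]
    - [0.5, 1, -0.76, 0, 0, 0, 0]
    - [0.5, 1, -0.76, 0, 0, 0, 0]
  squeeze: 50

```text
clock: 0.6
tcp_pos: [0.3358, -0.4712, 0.2421]
orientation: [-3.09, -0.554, -0.003]
contact_force: [0.3, 0.9, 0.0]
grip_width: 0.0427
```

send_rows:
  deltas:
    - [0.5, 1, -0.76, 0, 0, 0, 0]
    - [0.5, 1, -0.76, 0, 0, 0, 0]
    - [0.5, 1, -0.76, 0, 0, 0, 0]
    - [0.5, 1, -0.76, 0, 0, 0, 0]
    - [0.5, 1, -0.76, 0, 0, 0, 0]
    - [0.5, 1, -0.76, 0, 0, 0, 0]

```text
clock: 1.1
tcp_pos: [0.4371, -0.3137, 0.2422]
orientation: [-3.091, -0.553, -0.003]
contact_force: [0.9, 0.8, 0.3]
grip_width: 0.0428
```

send_rows:
  deltas:
    - [0.5, 1, -0.76, 0, 0, 0, 0]
    - [0.5, 1, -0.76, 0, 0, 0, 0]
    - [0.5, 1, -0.76, 0, 0, 0, 0]
    - [0.5, 1, -0.76, 0, 0, 0, 0]
    - [0.5, 1, -0.76, 0, 0, 0, 0]
    - [0.5, 1, -0.76, 0, 0, 0, 0]

```text
clock: 1.6
tcp_pos: [0.5389, -0.1558, 0.2422]
orientation: [-3.091, -0.552, -0.003]
contact_force: [0.4, 0.3, 0.9]
grip_width: 0.0428
```

send_rows:
  deltas:
    - [0.5, 0.58, -0.44, 0.3, 0, 0, -0.278]
    - [0.5, 0.58, -0.44, 0.3, 0, 0, -0.278]
    - [0.5, 0.58, -0.44, 0.3, 0, 0, -0.278]
    - [0.5, 0.58, -0.44, 0.3, 0, 0, -0.278]
    - [0.5, 0.58, -0.44, 0.3, 0, 0, -0.278]
    - [0.5, 0.58, -0.44, 0.3, 0, 0, -0.278]
    - [0.5, 0.58, -0.44, 0.3, 0, 0, -0.278]
    - [0.5, 0.58, -0.44, 0.3, 0, 0, -0.278]
    - [0.5, 0.58, -0.44, 0.3, 0, 0, -0.278]
    - [0.5, 0.58, -0.44, 0.3, 0, 0, -0.278]

```text
clock: 2.43
tcp_pos: [0.5955, -0.0707, 0.1971]
orientation: [2.58, 1.792, -0.001]
contact_force: [-0.6, -0.0, -0.5]
grip_width: 0.043
```

```bash
cat > st.py <<'E'
from h import *
from scipy.spatial.transform import Rotation as Ro
def st():
    o=r.get_obs();R=Ro.from_rotvec(o['orientation']).as_matrix()
    print('t',round(o['clock'],2),'tcp',o['tcp_pos'].round(4),'F',o['contact_force'].round(1),'M',o['moment'].round(2),'w',round(o['grip_width'],4),'j7',o['joints'][6].round(2),'yaw_y',np.degrees(np.arctan2(R[1,1],R[0,1])).round(1),'tilt',R[:,2].round(3))
    return o,R
def to(P):
    o,R=st();print('shift tool (frac)',(R.T@(np.array(P)-o['tcp_pos'])/.15).round(3))
E
python3 - <<'E'
from st import *
to([.5963,-.0667,.087])
snap('top','t2.png');snap('side','s2.png')
a=cv2.imread('pics/t2.png')[100:280,230:430];b=cv2.imread('pics/s2.png')[80:260,215:415]
cv2.imwrite('pics/c2.png',cv2.resize(np.hstack([a,b]),None,fx=2,fy=2,interpolation=cv2.INTER_CUBIC))
E
```

```text
t 2.43 tcp [ 0.5955 -0.0707  0.1971] F [-0.6 -0.  -0.5] M [ 0.04  0.1  -0.02] w 0.043 j7 -0.52 yaw_y -20.4 tilt [-0. -0. -1.]
shift tool (frac) [ 0.027 -0.004  0.734]
```

View pics/c2.png

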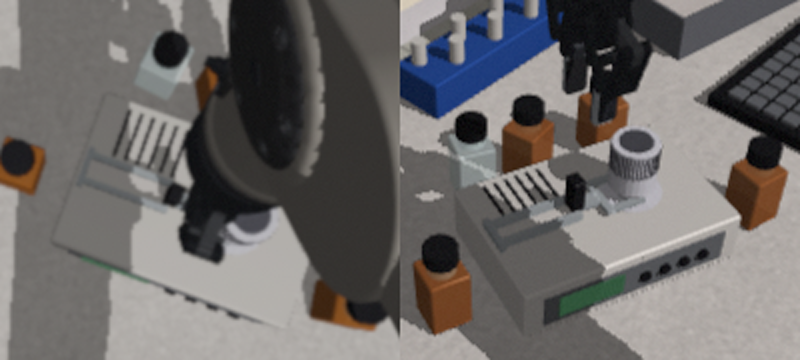

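The arm is over the grip and the views agree. I'll descend and close.

send_rows:
  deltas:
    - [0.5, 0.027, -0.004, 0.2, 0, 0, 0]
    - [0.5, 0.027, -0.004, 0.4, 0, 0, 0]
    - [0.5, 0.027, -0.004, 0.5, 0, 0, 0]
    - [0.5, 0.027, -0.004, 0.6, 0, 0, 0]
    - [0.5, 0.027, -0.004, 0.67, 0, 0, 0]
    - [0.5, 0.027, -0.004, 0.71, 0, 0, 0]
    - [0.5, 0.027, -0.004, 0.72, 0, 0, 0]
    - [0.5, 0.027, -0.004, 0.72, 0, 0, 0]

```text
clock: 3.2
tcp_pos: [0.5968, -0.0652, 0.0895]
orientation: [2.576, 1.798, 0.0]
contact_force: [0.4, -0.1, -0.2]
grip_width: 0.0427
```

```bash
python3 - <<'E'
from st import *
st()
snap('side','s3.png')
cv2.imwrite('pics/s3c.png',cv2.resize(cv2.imread('pics/s3.png')[80:240,235:395],None,fx=3.5,fy=3.5,interpolation=cv2.INTER_CUBIC))
E
```

```text
t 3.2 tcp [ 0.5968 -0.0652  0.0895] F [ 0.4 -0.1 -0.2] M [ 0.04 -0.03 -0.06] w 0.0427 j7 -0.59 yaw_y -20.2 tilt [ 0. -0. -1.]
```

View pics/s3c.png

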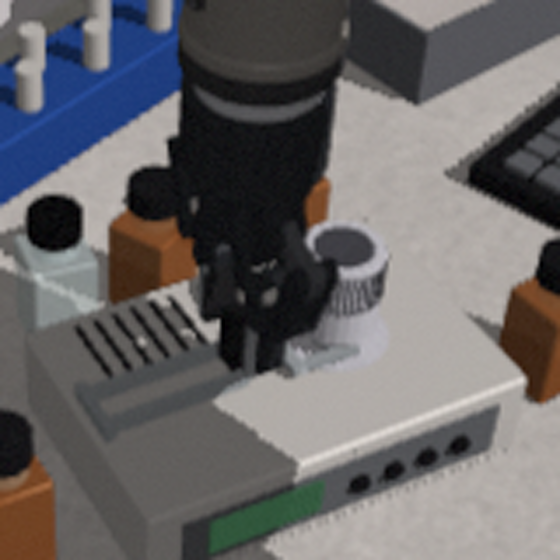

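The near finger (about (265,340)) stands beside the grip (about (235,340)), clear of the cell. I'll close now.

send_rows:
  deltas:
    - [0.1, 0, 0, 0, 0, 0, 0]
    - [0.1, 0, 0, 0, 0, 0, 0]
    - [0.1, 0, 0, 0, 0, 0, 0]
    - [0.1, 0, 0, 0, 0, 0, 0]
    - [0.1, 0, 0, 0, 0, 0, 0]
    - [0.1, 0, 0, 0, 0, 0, 0]
  squeeze: 40

```text
clock: 3.75
tcp_pos: [0.598, -0.0654, 0.0904]
orientation: [2.575, 1.797, 0.004]
contact_force: [3.1, -0.9, 6.1]
grip_width: 0.0174
```

```bash
python3 -c "
from st import *
o,R=st();P=np.load('P.npy');print(R.round(3));print(R.T@[-np.sin(P[2]),np.cos(P[2]),0])"
```

```text
t 3.75 tcp [ 0.598  -0.0654  0.0904] F [ 3.1 -0.9  6.1] M [-0.22 -0.56 -0.14] w 0.0174 j7 -0.59 yaw_y -20.2 tilt [ 0.003 -0.    -1.   ]
[[ 0.345  0.939  0.003]
 [ 0.939 -0.345 -0.   ]
 [ 0.001  0.003 -1.   ]]
[9.99997958e-01 1.85728316e-03 7.96877074e-04]
```

send_rows:
  deltas:
    - [0.1, 0.03, 0, 0, 0, 0, 0]
    - [0.1, 0.06, 0, 0, 0, 0, 0]
    - [0.1, 0.09, 0, 0, 0, 0, 0]
    - [0.1, 0.12, 0, 0, 0, 0, 0]
    - [0.1, 0.15, 0, 0, 0, 0, 0]
    - [0.1, 0.18, 0, 0, 0, 0, 0]
    - [0.1, 0.21, 0, 0, 0, 0, 0]
    - [0.1, 0.23, 0, 0, 0, 0, 0]
    - [0.1, 0.25, 0, 0, 0, 0, 0]
    - [0.1, 0.26, 0, 0, 0, 0, 0]
    - [0.1, 0.27, 0, 0, 0, 0, 0]
    - [0.1, 0.27, 0, 0, 0, 0, 0]

```text
clock: 4.75
tcp_pos: [0.6113, -0.0305, 0.0903]
orientation: [2.575, 1.793, -0.002]
contact_force: [2.0, -7.6, 8.6]
grip_width: 0.0169
```

send_rows:
  deltas:
    - [0.1, 0.007, 0, 0, 0, 0, 0]
    - [0.1, 0.014, 0, 0, 0, 0, 0]
    - [0.1, 0.014, 0, 0, 0, 0, 0]

```text
clock: 5.0
tcp_pos: [0.6113, -0.0304, 0.0902]
orientation: [2.575, 1.791, -0.006]
contact_force: [-0.8, -10.7, 10.8]
grip_width: 0.0168
```

```bash
python3 -c "
from st import *
o,R=st();print(np.linalg.norm(o['tcp_pos'][:2]-[.598,-.0654]))"
```

```text
t 5.0 tcp [ 0.6113 -0.0304  0.0902] F [ -0.8 -10.7  10.8] M [-2.22  0.25 -0.12] w 0.0168 j7 -0.66 yaw_y -20.4 tilt [-0.    -0.006 -1.   ]
0.03741862022617616
```

send_rows:
  deltas:
    - [0.1, 0.014, 0, -0.01, 0, 0, 0]
    - [0.1, 0.027, 0, -0.02, 0, 0, 0]
    - [0.1, 0.027, 0, -0.02, 0, 0, 0]
    - [0.1, 0.027, 0, -0.02, 0, 0, 0]

```text
clock: 5.33
tcp_pos: [0.6112, -0.0303, 0.0905]
orientation: [2.576, 1.788, -0.013]
contact_force: [2.6, -17.3, -5.9]
grip_width: 0.017
```

```bash
python3 -c "
from st import *
o,R=st();print(np.linalg.norm(o['tcp_pos'][:2]-[.598,-.0654]))"
```

```text
t 5.33 tcp [ 0.6112 -0.0303  0.0905] F [  2.6 -17.3  -5.9] M [-3.37 -0.77  0.07] w 0.017 j7 -0.66 yaw_y -20.5 tilt [-0.004 -0.009 -1.   ]
0.037491073642446714
```

It's a hard stop: 17 N with no further motion. I'll relieve the push, open, rise and check.

send_rows:
  deltas:
    - [0.1, -0.025, 0, 0, 0, 0, 0]
    - [0.1, -0.045, 0, 0, 0, 0, 0]
    - [0.1, -0.045, 0, 0, 0, 0, 0]
    - [0.4, -0.045, 0, 0, 0, 0, 0]
    - [0.4, -0.045, 0, 0, 0, 0, 0]
    - [0.4, -0.045, 0, 0, 0, 0, 0]
    - [0.4, -0.045, 0, 0, 0, 0, 0]
    - [0.6, -0.045, 0, -0.2, 0, 0, 0]
    - [0.8, -0.045, 0, -0.4, 0, 0, 0]
    - [0.8, -0.045, 0, -0.5, 0, 0, 0]
    - [0.8, -0.045, 0, -0.5, 0, 0, 0]
    - [0.8, -0.045, 0, -0.5, 0, 0, 0]

```text
clock: 6.33
tcp_pos: [0.6106, -0.0274, 0.1682]
orientation: [2.574, 1.799, 0.002]
contact_force: [-0.3, 1.2, -0.4]
grip_width: 0.0682
```

```bash
python3 - <<'E'
from st import *
to([.5749,-.1248,.103])
snap('side','s4.png')
cv2.imwrite('pics/s4c.png',cv2.resize(cv2.imread('pics/s4.png')[130:250,235:395],None,fx=5,fy=5,interpolation=cv2.INTER_CUBIC))
S=np.load('s4.png.npz');P=np.load('P.npy');c,s=np.cos(P[2]),np.sin(P[2])
for y in(.022,.062): print(((proj(S,[P[0]-s*y,P[1]+c*y,.102])-[235,130])*5).round())
E
```

```text
t 6.33 tcp [ 0.6106 -0.0274  0.1682] F [-0.3  1.2 -0.4] M [ 0.   -0.04 -0.07] w 0.0682 j7 -0.61 yaw_y -20.1 tilt [ 0.002 -0.    -1.   ]
shift tool (frac) [-0.692 -0.001  0.435]
[[350. 193.]]
[[257. 225.]]
```

View pics/s4c.png

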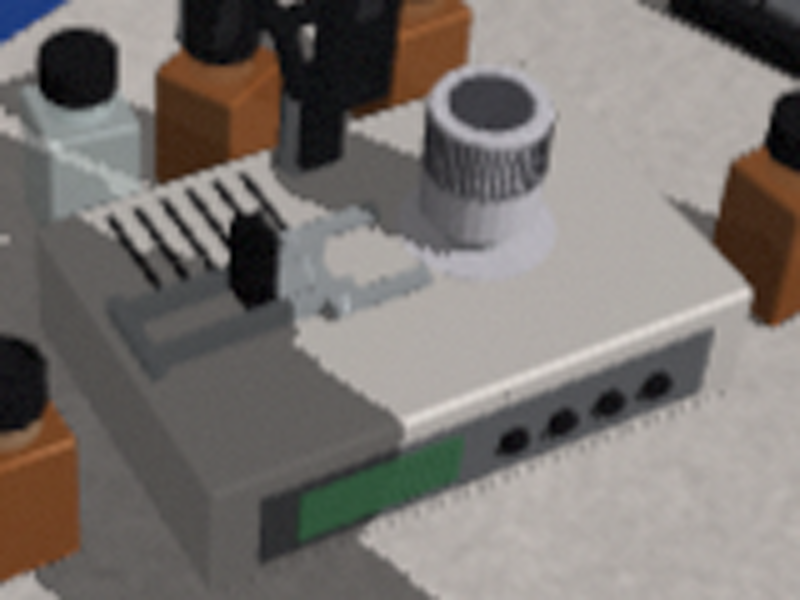

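The grip is now at about (254,222), which matches the predicted end-stop position (257,225). The fork is clear of the cell. Next I'll go over the cell and down.

send_rows:
  deltas:
    - [0.8, -0.25, 0, 0, 0, 0, 0]
    - [0.8, -0.5, 0, 0, 0, 0, 0]
    - [0.8, -0.69, 0, 0, 0, 0, 0]
    - [0.8, -0.69, 0, 0, 0, 0, 0]
    - [0.8, -0.69, 0, 0, 0, 0, 0]
    - [0.8, -0.69, 0, 0.15, 0, 0, 0]
    - [0.8, -0.69, 0, 0.3, 0, 0, 0]
    - [0.8, -0.69, 0, 0.4, 0, 0, 0]
    - [0.8, -0.69, 0, 0.46, 0, 0, 0]
    - [0.8, -0.69, 0, 0.46, 0, 0, 0]
    - [0.8, -0.69, 0, 0.46, 0, 0, 0]

```text
clock: 7.3
tcp_pos: [0.5747, -0.1237, 0.0979]
orientation: [-2.573, -1.8, 0.001]
contact_force: [0.3, -0.3, 0.8]
grip_width: 0.0683
```

```bash
python3 - <<'E'
from st import *
to([.5749,-.1248,.099])
snap('side','s5.png');snap('top','t5.png')
a=cv2.imread('pics/s5.png')[90:230,250:390];b=cv2.imread('pics/t5.png')[140:280,280:420]
cv2.imwrite('pics/c5.png',cv2.resize(np.hstack([a,b]),None,fx=2.8,fy=2.8,interpolation=cv2.INTER_CUBIC))
E
```

```text
t 7.3 tcp [ 0.5747 -0.1237  0.0979] F [ 0.3 -0.3  0.8] M [ 0.02 -0.01  0.02] w 0.0683 j7 -0.48 yaw_y -20.1 tilt [-0.001  0.001 -1.   ]
shift tool (frac) [-0.006  0.004 -0.007]
```

View pics/c5.png

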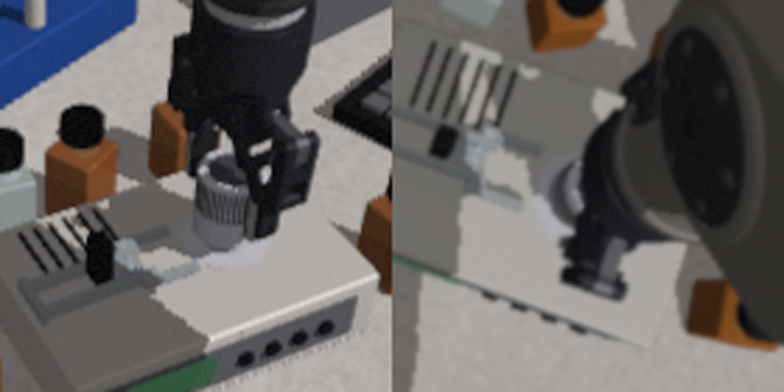

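The cell (left panel, about (222,200)) stands between the fingers. I'll close gently.

send_rows:
  deltas:
    - [0.4, 0, 0, 0, 0, 0, 0]
    - [0.4, 0, 0, 0, 0, 0, 0]
    - [0.4, 0, 0, 0, 0, 0, 0]
    - [0.4, 0, 0, 0, 0, 0, 0]
    - [0.4, 0, 0, 0, 0, 0, 0]
    - [0.4, 0, 0, 0, 0, 0, 0]
  squeeze: 50

```text
clock: 7.9
tcp_pos: [0.5754, -0.1249, 0.0988]
orientation: [2.575, 1.798, 0.002]
contact_force: [1.8, -0.5, 2.0]
grip_width: 0.0469
```

```bash
python3 -c "
from st import *
o,R=st();print(R.round(3))"
```

```text
t 7.9 tcp [ 0.5754 -0.1249  0.0988] F [ 1.8 -0.5  2. ] M [ 0.01 -0.43  0.06] w 0.0469 j7 -0.48 yaw_y -20.2 tilt [ 0.002 -0.    -1.   ]
[[ 0.345  0.939  0.002]
 [ 0.939 -0.345 -0.   ]
 [ 0.     0.002 -1.   ]]
```

Gripped at 47 mm with low side load. I'll press lightly.

send_rows:
  deltas:
    - [0.4, 0, 0, 0.01, 0, 0, 0]
    - [0.4, 0, 0, 0.02, 0, 0, 0]
    - [0.4, 0, 0, 0.03, 0, 0, 0]
    - [0.4, 0, 0, 0.04, 0, 0, 0]
    - [0.4, 0, 0, 0.04, 0, 0, 0]
    - [0.4, 0, 0, 0.04, 0, 0, 0]

```text
clock: 8.4
tcp_pos: [0.5756, -0.1249, 0.0968]
orientation: [2.574, 1.797, 0.001]
contact_force: [-12.0, 1.2, 39.4]
grip_width: 0.0468
```

The cell stops after 2 mm, as expected on the pin, but 39 N is more than light. I'll ease off, then turn.

send_rows:
  deltas:
    - [0.4, 0, 0, -0.015, 0, 0, 0]
    - [0.4, 0, 0, -0.017, 0, 0, 0]
    - [0.4, 0, 0, -0.017, 0, 0, 0]

```text
clock: 8.65
tcp_pos: [0.5755, -0.1249, 0.0972]
orientation: [2.574, 1.797, 0.002]
contact_force: [-3.7, 0.8, 20.5]
grip_width: 0.0468
```

send_rows:
  deltas:
    - [0.4, 0, 0, 0, 0, 0, 0.02]
    - [0.4, 0, 0, 0, 0, 0, 0.04]
    - [0.4, 0, 0, 0, 0, 0, 0.06]
    - [0.4, 0, 0, 0, 0, 0, 0.08]
    - [0.4, 0, 0, 0, 0, 0, 0.08]

```text
clock: 9.07
tcp_pos: [0.5764, -0.1253, 0.0969]
orientation: [2.781, 1.456, 0.004]
contact_force: [-0.6, -0.9, 12.9]
grip_width: 0.0469
```

```bash
python3 -c "
from st import *
o,R=st()"
```

```text
t 9.07 tcp [ 0.5764 -0.1253  0.0969] F [-0.6 -0.9 12.9] M [-0.17  0.17 -0.02] w 0.0469 j7 -0.7 yaw_y -34.7 tilt [ 0.004 -0.001 -1.   ]
```

send_rows:
  deltas:
    - [0.4, 0, 0, 0, 0, 0, 0.014]
    - [0.4, 0, 0, 0, 0, 0, 0.028]
    - [0.4, 0, 0, 0, 0, 0, 0.042]
    - [0.4, 0, 0, 0, 0, 0, 0.056]
    - [0.4, 0, 0, 0, 0, 0, 0.056]

```text
clock: 9.48
tcp_pos: [0.5754, -0.1253, 0.0953]
orientation: [2.898, 1.209, 0.002]
contact_force: [2.5, -0.1, 3.0]
grip_width: 0.0469
```

send_rows:
  deltas:
    - [0.4, 0, 0, 0, 0, 0, 0.01]
    - [0.4, 0, 0, 0, 0, 0, 0.02]
    - [0.4, 0, 0, 0, 0, 0, 0.03]
    - [0.4, 0, 0, 0, 0, 0, 0.04]
    - [0.4, 0, 0, 0, 0, 0, 0.04]

```text
clock: 9.9
tcp_pos: [0.5747, -0.1249, 0.0948]
orientation: [2.969, 1.028, 0.0]
contact_force: [1.0, -0.1, 3.5]
grip_width: 0.0473
```

The force fell to 3 N and z passed below the pin stop at about 25° of turn, so the keyway has dropped over the pin. I'll press on down.

send_rows:
  deltas:
    - [0.4, 0, 0, 0.007, 0, 0, 0]
    - [0.4, 0, 0, 0.014, 0, 0, 0]
    - [0.4, 0, 0, 0.02, 0, 0, 0]
    - [0.4, 0, 0, 0.02, 0, 0, 0]

```text
clock: 10.23
tcp_pos: [0.5748, -0.1249, 0.0917]
orientation: [2.969, 1.028, 0.0]
contact_force: [2.2, -0.2, 3.1]
grip_width: 0.0468
```

```bash
python3 -c "
from st import *
o,R=st()"
```

```text
t 10.23 tcp [ 0.5748 -0.1249  0.0917] F [ 2.2 -0.2  3.1] M [-0.03 -0.33 -0.05] w 0.0468 j7 -0.95 yaw_y -51.8 tilt [ 0.  0. -1.]
```

send_rows:
  deltas:
    - [0.4, 0, 0, 0.007, 0, 0, 0]
    - [0.4, 0, 0, 0.014, 0, 0, 0]
    - [0.4, 0, 0, 0.021, 0, 0, 0]
    - [0.4, 0, 0, 0.027, 0, 0, 0]
    - [0.4, 0, 0, 0.027, 0, 0, 0]

```text
clock: 10.65
tcp_pos: [0.5748, -0.1249, 0.0878]
orientation: [2.969, 1.028, 0.0]
contact_force: [1.0, 0.3, 4.6]
grip_width: 0.0464
```

send_rows:
  deltas:
    - [0.4, 0, 0, 0.006, 0, 0, 0]
    - [0.4, 0, 0, 0.012, 0, 0, 0]
    - [0.4, 0, 0, 0.016, 0, 0, 0]
    - [0.4, 0, 0, 0.016, 0, 0, 0]

```text
clock: 10.98
tcp_pos: [0.5748, -0.1249, 0.0875]
orientation: [2.968, 1.027, 0.0]
contact_force: [-6.3, 1.8, 22.4]
grip_width: 0.0473
```

It stopped rigidly at z=0.0875, 11.3 mm below the start against 12 mm nominal. I'll check by picture that the rim is seated.

```bash
python3 - <<'E'
from st import *
st()
snap('side','s6.png');S=np.load('s6.png.npz')
im=cv2.imread('pics/s6.png')[130:210,285:365]
im0=cv2.imread('pics/s4.png')[130:210,285:365]
cv2.imwrite('pics/c6.png',cv2.resize(np.hstack([im0,im]),None,fx=5,fy=5,interpolation=cv2.INTER_CUBIC))
for z in(.06,.072,.112,.124): print(z,((proj(S,[.5749,-.1248,z])-[285,130])*5).round())
E
```

```text
t 10.98 tcp [ 0.5748 -0.1249  0.0875] F [-6.3  1.8 22.4] M [ 0.11  1.26 -0.01] w 0.0473 j7 -0.95 yaw_y -51.8 tilt [ 0.    -0.001 -1.   ]
0.06 [[227. 222.]]
0.072 [[230. 200.]]
0.112 [[240. 124.]]
0.124 [[243. 100.]]
```

View pics/c6.png

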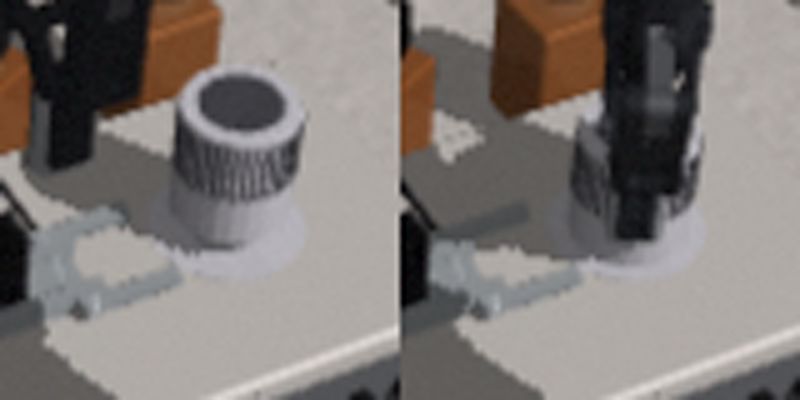

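The knurl's lower-left edge dropped from about (175,185) to (173,207), roughly 12 mm, and the rim now sits on the seat disc. The cell is home and still held with 22 N, so I'll hand in.

```bash
python3 -c "
from st import *
r.hand_in();st()"
```

```text
the job is handed in; nothing more can be done
the job is handed in; nothing more can be done
```

The filter cell is pushed fully home, and the arm was still gripping it and pressing with about 22 N when I handed the job in, at about 11 s on the clock.

- **Lock:** I slid the grip until it met a hard stop, with 17 N and no further motion. The arm measured 37.5 mm of travel against the nominal 40 mm. In the picture, though, the grip stands within about 1 mm of its predicted end-stop position, with the fork clear of the cell.
- **Keyway:** The cell stopped after 2 mm on the pin, as expected. My first press reached 39 N, more than the light press you asked for, so I eased off to about 20 N before turning. Turning clockwise, it dropped over the pin at about 25°; I stopped turning at about 32°.
- **Home:** The cell stopped rigidly 11.3 mm below its start height, against a nominal 12 mm. The side picture shows a drop of about 12 mm, so I put the difference down to a slight slip in the grip.
- **Bottles:** The path kept clear of all five, and those in view in the later pictures were still standing. I didn't measure their positions again.

The status reading I asked for after hand-in was refused, so all of these checks are from before it.

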